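Close a terminal box: latch the bar, snap the cover on and keep it pressed

TASK

Close up the grey terminal box: swing its raised retaining bar down over the terminals until it rests in its catch, then put the loose cover over the box and press it straight down until it snaps past the spring catches on to the rubber seal. Keep pressing after the snap, and finish like that: the hand does not let go or lift off but stays on the cover, pressing it firmly into the seal, not crushing it. Leave the tape measure, the screwdriver and the black end cap where they are.

Things in the scene. Friction and masses are not known exactly. Their poses are not given: they have to be found in the camera images.
- box: Grey plastic terminal box, open on top, fixed to the bench. Origin: centre of its underside; z up, x along its long side. Foot 146 (x) x 96 (y) x 20 high; on it a hollow neck, outside 106 x 66, walls 3 thick, rim at z = 52, its top 5 mm sloping inward as a lead-in. The cover goes on upright, its x along the box's x, either way round, centred within about 2 mm.
- catch_point (a point): Middle between the two steel spring catches (box frame x = 0, y = 0, z = 43.5). They sit in the middle of the neck's end walls: round noses of 5 mm radius, 5 mm out of the wall at x = +53 and -53, pushed in by the cover's beads as these pass. Together they need about 11 N on the cover; then the force drops suddenly and they pull it down.
- bar (a joint): Hinge angle of the box's retaining bar, rad: 0 = level in its catch (closed, hard stop), grows as it swings up; starts at 1.0 to 1.5 (nearly upright), stops at 1.7. Stays where it is left; about 1 N at the pad moves it. Aluminium bar 12 wide, 6 thick, 80 long, black thumb pad 26 (along it) x 20 at the free end. While it stands up the cover cannot go on.
- bar_hinge (a point): Centre of the bar's hinge, in the box's frame x = -40, y = 0, z = 49. The hinge line runs along the box's y; the closed bar points from it to the box's +x; it swings in the box's x-z plane.
- bar_pad (a point): Centre of the outer face (upper face when closed) of the bar's thumb pad: 66 from the hinge along the bar, 7 off the bar's centre plane; box frame x = 26, y = 0, z = 56 when closed. Push here, towards the box's +x and down. z axis: out of that face.
- seal: Black rubber frame round the neck, outside 134 x 86; origin: centre of its upper face, at z = 30 in the box's frame when free. It gives up to 4 mm straight down like a spring (about 1.8 N at first, then 3 N per mm more, 14 N at 4 mm), then is hard. The cover's lower edge lands on it.
- cover: Loose grey cover, an upside-down shallow box 129 (x) x 78 (y) x 38 high with a grip on top, 0.16 to 0.26 kg. Origin: centre of its lower edge plane; z up, x along its long side; starts standing upright on the bench. Inside 121 x 70 x 34 deep, walls 4; in the middle of each end wall a rounded bead, 110 between the two, 6 above the lower edge.
- cover_seat (a point): Centre of the cover's lower edge plane (its origin again). Height in the box's frame while pressing: about 44 mm where the beads meet the catches, the force drops at about 38, on the free seal 30, pressed firmly 26 to 29.
- cover_grip (a point): Centre of the top of the cover's grip, 64 above the cover's origin. The grip is an upright web 60 long (cover's x) x 16 thick (y) x 26 high in the middle of the flat top (which is 38 above the origin).
- tape_measure: Yellow tape measure 38 x 72 x 60 near the work; leave it alone. Origin: centre of its underside.
- screwdriver_red: Screwdriver with a red handle, 192 long, lying near the work; leave it alone. Origin: centre of its underside.
- end_cap_black: Black round end cap, 64 across, 49 high, near the work; leave it alone. Origin: centre of its underside.
There are look-alikes about, which are no part of the job. What is shaped like the cover but blue or purple is not meant.

How it is judged:
On the way, in this order (a step that is already met when the one before it is completed fails the run):
1. the retaining bar is swung down into its catch (value of joint bar below 0.06 rad), for 0.2 s.
2. the cover has snapped past both catches and sits on the seal (z of cover in the frame of box between 0.022 and 0.0318 m and x of cover in the frame of box between -0.005 and 0.005 m and y of cover in the frame of box between -0.005 and 0.005 m and angle between the z axis of cover and the z axis of box, either way round below 0.06 rad and value of joint bar below 0.08 rad), for 0.2 s.
At the end, for the whole second after the job is handed in: The bar lies in its catch (under 0.08 rad); the cover is snapped on, level within 0.06 rad, centred within 5 mm, its lower edge 22 to 31.8 mm above the box's underside; and the hand is still on it (over 3 N) so that it presses on the seal with more than 5 N, through the last second (all of step 2 and contact force between cover and seal above 5 N and contact force between any of the fingers, the arm and cover above 3 N); the arm keeps its last pose, push and grip.
It fails at once if a bystander (tape measure, screwdriver, end cap) is moved by more than 30 mm (distance of any of tape_measure, screwdriver_red, end_cap_black from where it was at the start of the episode above 0.03 m).
It fails at once if the seal is crushed (more than 60 N between cover and seal) (contact force between cover and seal above 60 N).
It also fails if it takes over 58 s, if anything falls off the work surface, if the arm or the gripper's body presses on something with over 40 N, if the wrist force passes 120 N, or if a joint passes its speed limit or range.

ROBOT

A 6-joint arm with a two-finger parallel gripper is mounted at the origin on the work surface; the furniture and walls round the work are solid. World frame = base frame: x ahead of the robot, y to its left, z up, the work surface at z = 0. Lengths are in m, angles in rad, forces in N, time in s.
With the tool pointing down it reaches from about 0.35 to 0.725 m from the base axis. Payload 6 kg.
Tool frame: the origin (TCP) lies on the centre line of the jaws, within the pads' length; the fingertips stand 22 mm ahead of it and the grasp point (between the pads) lies 3 mm ahead of it (bot.tip_extent is the distance from the TCP to the fingertips, in m); z points along the fingers, x is the direction in which the jaws open and shut, and the axes are right-handed (so a half turn about z gives the same grasp; the last joint's range is limited). The gripper opens to 85 mm and grips with 20 to 120 N. Pads are 22 mm wide; open, the fingers measure 114 mm over their backs; the gripper's body (76 mm by 85 mm) begins 54 mm behind the grasp point. The pads swing forward as they close: fully open they stand 13 mm farther back than shut.
Start: joints at [1.552, 0.04, 0.085, 0, -1.615, -0.334], TCP at [0.207, 0.563, 0.253] pointing down, gripper open.
Joint ranges: [-2.56, 2.56], [-1.29, 2.01], [-1.08, 1.49], [-3.29, 1.98], [-2.81, -0.18], [-2.99, 2.99]. Speed limits (rad/s): [2.57, 2.57, 3.01, 3.14, 3.14, 3.14].

INTERFACE

Orientations are given as [roll, pitch, yaw] about the fixed x, y, z axes, in that order (R = Rz(yaw) Ry(pitch) Rx(roll)).
In Python, from workcell import bot gives the robot as it stands.
- The arm moves only by the tool step_arm, never from a script. Its argument "rows" is a list of rows, each an object with "slide": the shift along the tool's x, y, z in m, a list of three; "turn": the turn, a rotation vector about the tool's x, y, z in units of 6 degrees (1.0 is 6 degrees), a list of three; "gripper": the opening, from 0 (shut) to 1 (fully open). A call has 1 to 5 rows; each row is the pose to reach, as a shift and turn from the pose commanded when the call began, along the tool's axes at that moment; what a row does not reach only later rows make up. A row lasts 1/12 s, in which the tool goes at most 41.7 mm and 7.16 degrees, less where a joint would pass 70% of its speed; a pose out of reach is approached as far as the arm can. A call with a gripper value outside its range is refused whole. The fingers move at their own pace and stop on an object; the grip force is fixed at half the most. Time passes only in rows, so rows that repeat a pose let the fingers close. It gives the time, the measured TCP pose, the force and the opening at its end, in the units of the state.
- bot.get_obs(): the state, without advancing time (a new reading comes with each control period).
- bot.camera(name): name is "side" or "top"; returns a dict with "image" (384x512x3 uint8, blue, green, red), "fx", "fy", "cx", "cy" (pixels), "k1" (the pictures are not rectified: a ray, as slopes to the right and down, at radius r is drawn at 1 + k1 r^2 times it, then the intrinsics apply), "R" (3x3) and "t" (3): a world point X has camera coordinates R X + t. Camera axes: x right, y down, z forward; pixel columns grow to the right and rows downward; lengths in m; the calibration is good to about 2 mm. A picture is of the moment at which its call begins. There is no depth.
- bot.close_job(): hands the job in, once; it reports no verdict.
Trained networks look in the newest picture that a camera, given by its name, has taken for a name from the list of things; names that differ only in an ending like _2 or _b are one class to them, and where a whole thing is asked for, a point or a joint stands for the part that bears it (a point fixed in the world has none). Each returns a list of dicts, best first, with "score" (0 to 1); they miss things now and then, are a little off and sometimes report something else, mostly with a low value. They report only what shows in the picture. A call takes as long as a camera call. They do not tell look-alikes from the thing itself.
- bot.recognise(camera, query): "bbox" ([left, top, width, height] in pixels, round what is visible of it).
- bot.tip_of(camera, query): "centre" ([column, row] in pixels: a listed point, or the origin of a listed thing).
The state is a dict: "clock": time; "qpos": joint angles; "dq": joint speeds; "joint_efforts": joint torques, N m; "tcp_pos": TCP position; "ee_rot": TCP orientation; "force": force on the tool from outside, world axes, zero at the start; "torque": the same for the moment, N m; "width": finger opening in m.
Only numpy, scipy, OpenCV 4.12 (cv2) and the standard library are available. Lean on these libraries where they do the work, as an engineer would, in place of code of your own. Each camera call takes 0.05 s, during which the arm holds its last target.

## Working session

There is one attempt and no reset: what is moved stays moved. The work goes in short steps, Python scripts to look and compute and a tool call to move; the robot and the scene stay as the last step left them, time stands still between calls to the robot, and variables do not carry over. Pictures are saved under pics/ and viewed, and the job is handed in when it is done.

Besides the shell and the picture viewer there is one more tool, called after "Call:" as name(argument=value, ...) on one line, values as JSON. step_arm: Moves the arm, as the interface text tells. Its arguments: {"type":"object","properties":{"rows":{"type":"array"}},"required":["rows"]}

```bash
ls; mkdir -p pics; python3 - <<'E'
from workcell import bot
import cv2
print(bot.get_obs()); print(bot.tip_extent)
for n in ["side","top"]:
    c=bot.camera(n); cv2.imwrite(f"pics/{n}0.png",c["image"])
    print(n,{k:c[k] for k in c if k!="image"})
    for q in ["box","bar","bar_hinge","bar_pad","cover","cover_grip","seal","tape_measure","screwdriver_red","end_cap_black"]:
        print(q,[(r["score"],r["bbox"]) for r in bot.recognise(n,q)][:4],[(r["score"],r["centre"]) for r in bot.tip_of(n,q)][:4])
E
```

```text
pics
{'clock': 0.0, 'qpos': array([ 1.55171441e+00,  4.08165160e-02,  8.38066285e-02, -4.73498508e-04,
       -1.61550834e+00, -3.33701166e-01]), 'dq': array([-1.97195742e-03, -7.56545450e-04, -8.53842690e-05, -9.55368217e-05,
        2.57135648e-03,  2.06516600e-04]), 'joint_efforts': array([-1.94274529e-03, -3.68200278e+01,  3.47409403e+01,  6.93258718e+00,
       -5.46630094e-03, -6.04742070e-07]), 'tcp_pos': array([0.20712277, 0.56280366, 0.25227194]), 'ee_rot': array([-3.14147563e+00, -1.78185432e-03, -1.92355876e+00]), 'force': array([ 0.52836284, -0.50500748, -0.06887877]), 'torque': array([-0.06168805, -0.00187621, -0.02948906]), 'width': 0.08532473701106949}
0.022
side {'fx': 360.1982152286196, 'fy': 360.1982152286196, 'cx': 262.5180874960329, 'cy': 186.54864889159282, 'k1': -0.07691084284144278, 'R': array([[ 0.9929194 , -0.1183411 ,  0.01031706],
       [-0.06906504, -0.64576995, -0.760402  ],
       [ 0.09664925,  0.75430535, -0.64937074]]), 't': array([-0.51399143,  0.07273338,  1.23071313])}
box [(0.97, [239.6, 151.4, 49.1, 37.2])] [(0.92, [260.3, 174.8])]Traceback (most recent call last):
  File "<stdin>", line 8, in <module>
ValueError: it knows: bar_hinge, bar_pad, box, catch_point, cover, cover_grip, cover_seat, end_cap_black, screwdriver_red, seal, tape_measure
```

```bash
python3 - <<'E'
from workcell import bot
import cv2
for n in ["side","top"]:
    c=bot.camera(n); cv2.imwrite(f"pics/{n}1.png",c["image"])
    print(n,{k:c[k] for k in c if k!="image"})
    for q in ["box","catch_point","bar_hinge","bar_pad","cover","cover_grip","cover_seat","seal","tape_measure","screwdriver_red","end_cap_black"]:
        print(q,[(r["score"],r["bbox"]) for r in bot.recognise(n,q)][:4] if q not in("catch_point",) else "",[(r["score"],r["centre"]) for r in bot.tip_of(n,q)][:4])
E
```

```text
side {'fx': 360.1982152286196, 'fy': 360.1982152286196, 'cx': 262.5180874960329, 'cy': 186.54864889159282, 'k1': -0.07691084284144278, 'R': array([[ 0.9929194 , -0.1183411 ,  0.01031706],
       [-0.06906504, -0.64576995, -0.760402  ],
       [ 0.09664925,  0.75430535, -0.64937074]]), 't': array([-0.51399143,  0.07273338,  1.23071313])}
box [(0.71, [242.7, 153.0, 43.3, 33.7]), (0.7, [241.2, 126.4, 11.9, 17.0]), (0.53, [294.6, 148.6, 12.0, 16.2])] [(0.84, [264.1, 176.2])]
catch_point  []
bar_hinge [(0.96, [241.3, 148.4, 41.2, 40.7])] [(0.83, [255.3, 169.1]), (0.68, [252.7, 281.4])]
bar_pad [(0.63, [252.7, 152.5, 3.6, 17.7])] [(0.42, [254.1, 152.0])]
cover [(0.75, [236.4, 202.8, 45.4, 35.0]), (0.66, [182.2, 243.0, 46.4, 36.7]), (0.6, [191.3, 160.9, 35.5, 23.5]), (0.22, [252.1, 148.7, 7.3, 20.8])] [(0.86, [262.1, 221.1]), (0.72, [209.5, 174.9]), (0.71, [207.9, 265.5])]
cover_grip [(0.73, [232.3, 204.8, 50.6, 36.6]), (0.69, [193.5, 160.0, 40.8, 24.3]), (0.6, [182.1, 239.6, 43.7, 43.0])] [(0.98, [207.2, 162.2]), (0.82, [255.9, 214.1]), (0.66, [204.3, 245.2]), (0.55, [256.2, 152.8])]
cover
[... 1302 characters left out ...]
, 198.6])]
cover_grip [(0.88, [277.9, 174.0, 47.4, 51.8]), (0.81, [189.6, 230.2, 27.4, 45.4]), (0.61, [330.2, 235.4, 40.2, 50.2])] [(0.9, [349.5, 264.3]), (0.58, [306.2, 197.0])]
cover_seat [(0.69, [276.5, 174.4, 46.6, 52.0]), (0.6, [327.4, 235.2, 43.4, 51.0]), (0.57, [187.4, 225.8, 31.5, 54.3])] [(0.82, [345.1, 259.4]), (0.74, [205.3, 249.6]), (0.61, [297.3, 200.9])]
seal [(0.95, [186.0, 154.6, 48.5, 53.1])] [(0.69, [210.0, 184.1])]
tape_measure [(0.92, [361.4, 204.5, 29.8, 21.3]), (0.38, [169.6, 125.9, 64.3, 9.4])] [(0.94, [371.5, 208.3])]
screwdriver_red [(0.68, [171.2, 127.1, 30.4, 7.5])] [(0.89, [206.5, 134.0])]
end_cap_black [(0.72, [116.7, 185.9, 26.8, 18.6])] [(0.85, [135.7, 198.9])]
```

View pics/side1.png

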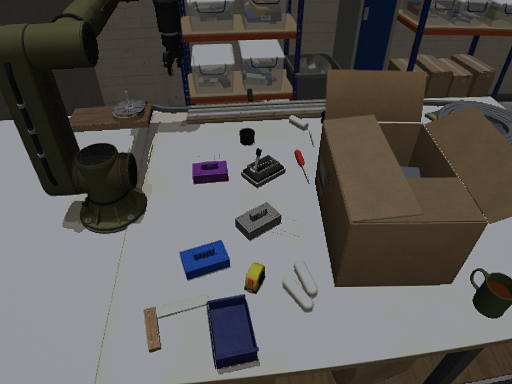

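View pics/top1.png

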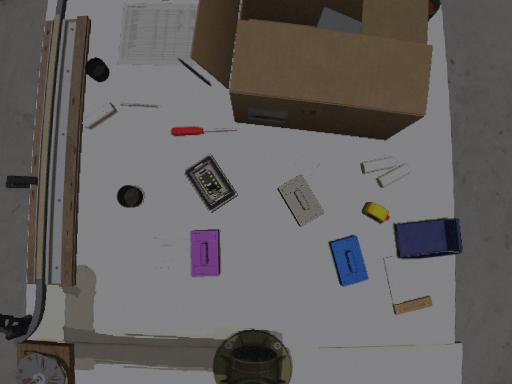

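The side view shows the grey cover near (258,220), the box with its raised bar near (263,168), and a purple and a blue decoy. In the top view the box is at (210,183) and the grey cover at (301,200). I'll zoom in and measure both.

```bash
cat > h.py <<'E'
import numpy as np, cv2
from workcell import bot
from scipy.spatial.transform import Rotation as Ro
def K(c): return np.array([[c["fx"],0,c["cx"]],[0,c["fy"],c["cy"]],[0,0,1.]])
def D(c): return np.array([c["k1"],0,0,0,0.])
def proj(c,X): return cv2.projectPoints(np.atleast_2d(np.float64(X)),cv2.Rodrigues(c["R"])[0],c["t"],K(c),D(c))[0].reshape(-1,2)
def ray(c,p):
    u=cv2.undistortPoints(np.float64([[p]]),K(c),D(c)).reshape(2)
    return -c["R"].T@c["t"], c["R"].T@np.array([u[0],u[1],1])
def onz(c,p,z):
    o,d=ray(c,p); return o+d*(z-o[2])/d[2]
def tri(c1,p1,c2,p2):
    A=[];b=[]
    for c,p in((c1,p1),(c2,p2)):
        o,d=ray(c,p);d=d/np.linalg.norm(d);M=np.eye(3)-np.outer(d,d);A.append(M);b.append(M@o)
    X=np.linalg.lstsq(np.vstack(A),np.hstack(b),rcond=None)[0]
    return X,[np.linalg.norm(A[i]@X-b[i]) for i in (0,1)]
def crop(c,u,v,w,h,s,name):
    im=c["image"][v:v+h,u:u+w]; im=cv2.resize(im,None,fx=s,fy=s,interpolation=cv2.INTER_CUBIC)
    for k in range(0,w,10): cv2.putText(im,str(u+k),(k*s,8),0,.3,(0,0,255),1); cv2.line(im,(k*s,10),(k*s,16),(0,0,255),1)
    for k in range(0,h,10): cv2.putText(im,str(v+k),(0,k*s+4),0,.3,(0,0,255),1)
    cv2.imwrite(name,im)
E
python3 - <<'E'
from h import *
s=bot.camera("side");t=bot.camera("top")
import pickle; pickle.dump((s,t),open("c0.pkl","wb"))
crop(t,180,145,60,70,8,"pics/a1.png")
crop(t,270,165,65,65,8,"pics/a2.png")
crop(s,232,140,70,55,8,"pics/a3.png")
crop(s,225,195,65,50,8,"pics/a4.png")
print(onz(t,(208.,183),.043),onz(s,(263,168),.03),tri(s,(256,214),t,(304,198)),onz(t,(299,200),0.),onz(s,(254,223),0))
print("pad",tri(s,(254.1,152),t,(206.9,189.3)))
E
```

```text
[0.53135655 0.12938131 0.043     ] [0.53450552 0.12860442 0.03      ] (array([ 0.48504785, -0.14010989,  0.05753858]), [np.float64(0.005362732613101089), np.float64(0.005362732613100852)]) [ 0.48812854 -0.13382003  0.        ] [ 0.47470553 -0.12372259  0.        ]
pad (array([0.50414726, 0.12388175, 0.10946326]), [np.float64(0.0035206113743979396), np.float64(0.0035206113743981153)])
```

View pics/a1.png

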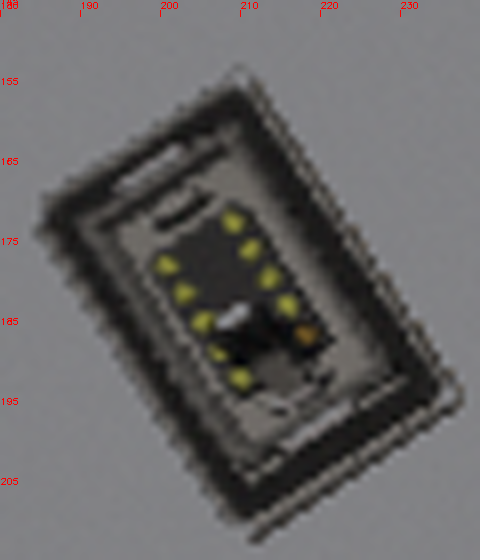

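View pics/a2.png

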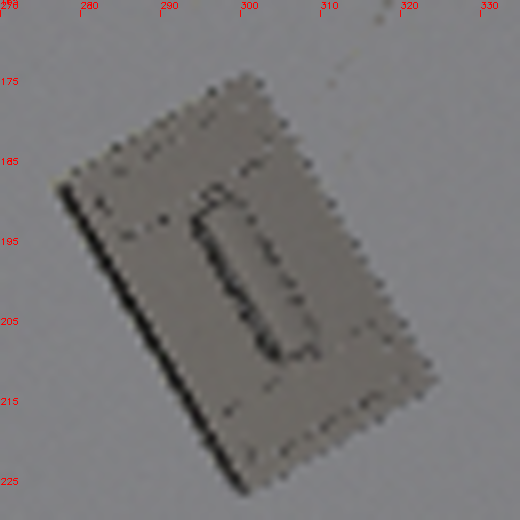

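View pics/a3.png

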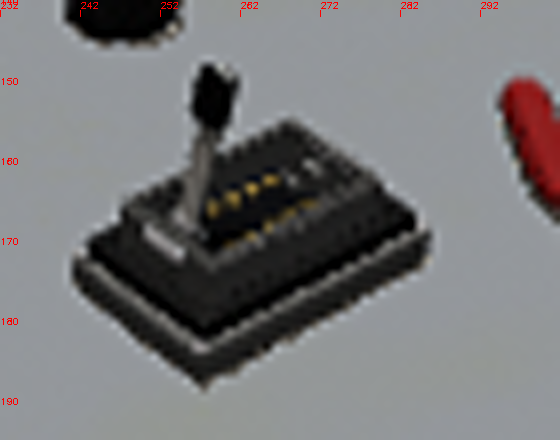

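View pics/a4.png

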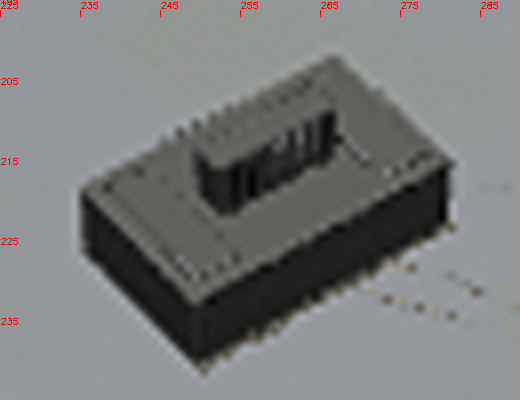

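```bash
cat > fit.py <<'E'
from h import *
from scipy.optimize import minimize, least_squares
def bx(lx,ly,z0,z1,cx=0,cy=0): return np.array([[cx+sx*lx/2,cy+sy*ly/2,z] for sx in(-1,1) for sy in(-1,1) for z in(z0,z1)])/1e3
COVER=[bx(129,78,0,38),bx(60,16,38,64)]
BOX=[bx(146,96,0,20),bx(134,86,20,30),bx(106,66,30,50)]
S=8
def render(c,parts,T,u0,v0,w,h):
    m=np.zeros((h*S,w*S),np.uint8)
    for P in parts:
        q=proj(c,P@T[0].T+T[1]); q=((q-[u0,v0]+.5)*S-.5)
        hull=cv2.convexHull(np.float32(q)).reshape(-1,2)
        cv2.fillConvexPoly(m,np.int32(np.round(hull*16)),255,shift=4)
    return cv2.resize(m,(w,h),interpolation=cv2.INTER_AREA)/255.
def pose(p): 
    return Ro.from_euler("z",p[2]).as_matrix(), np.array([p[0],p[1],p[3] if len(p)>3 else 0])
def alpha(c,u0,v0,w,h,exclude=None):
    g=c["image"][v0:v0+h,u0:u0+w].astype(float)
    bg=np.median(np.vstack([g[0],g[-1],g[:,0],g[:,-1]]),0)
    d=np.abs(g-bg).max(2)
    return np.clip(d/ (0.85*28),0,1)
def fitp(p0,parts,views):
    al=[alpha(*v) for v in views]
    def f(p): return sum(((render(v[0],parts,pose(p),*v[1:])-a)**2).sum() for v,a in zip(views,al))
    best=None
    for k in range(3):
        r=minimize(f,p0,method="Nelder-Mead",options=dict(initial_simplex=np.array([p0]+[np.array(p0)+np.eye(len(p0))[i]*([.006,.006,.08,.01][i]) for i in range(len(p0))]),xatol=1e-4,fatol=1e-2))
        p0=r.x
    return r.x,r.fun
E
python3 - <<'E'
from fit import *
import pickle
s,t=pickle.load(open("c0.pkl","rb"))
ct=(t,268,163,68,70); cs=(s,228,196,60,48)
bt=(t,180,147,62,70); bs=(s,236,146,56,47)
for nm,v in (("ct",ct),("cs",cs),("bt",bt),("bs",bs)): print(nm, np.round(alpha(*v).mean(),3))
print("cover both",fitp([.485,-.13,.5],COVER,[ct,cs]))
pc=fitp([.485,-.13,.5],COVER,[ct])[0]; print("top",pc); print("side",fitp([.485,-.13,.5],COVER,[cs]))
print("box both",fitp([.532,.129,.5],BOX,[bt,bs]))
print("top",fitp([.532,.129,.5],BOX,[bt])); print("side",fitp([.532,.129,.5],BOX,[bs]))
E
```

```text
ct 0.32
cs 0.465
bt 0.421
bs 0.421
cover both (array([ 0.48685353, -0.13340847,  0.53633455]), np.float64(124.56273301477452))
top [ 0.48669032 -0.13381796  0.53792087]
side (array([ 0.48743164, -0.13173772,  0.5293661 ]), np.float64(81.8784969674144))
box both (array([0.53517688, 0.1274457 , 0.59762369]), np.float64(165.91796247910926))
top (array([0.53515994, 0.12703868, 0.59699167]), np.float64(51.6239487167416))
side (array([0.53526114, 0.13116701, 0.58798418]), np.float64(90.92499964691757))
```

```bash
cat > mv.py <<'E'
from h import *
BOXP=np.array([.5352,.1272]); BYAW=.597
def w(bx,by):
    c,s=np.cos(BYAW),np.sin(BYAW); return BOXP+np.array([c*bx-s*by,s*bx+c*by])
def delta(p,yaw,ref=None):
    o=bot.get_obs(); R0=Ro.from_euler("xyz",o["ee_rot"]); p0=o["tcp_pos"]
    R1=Ro.from_euler("xyz",[np.pi,0,yaw])
    return np.round(R0.inv().apply(np.array(p)-p0),4), np.round((R0.inv()*R1).as_rotvec()/np.deg2rad(6),3)
def st():
    o=bot.get_obs(); return {k:np.round(o[k],4) for k in("clock","qpos","tcp_pos","ee_rot","force","width")}
E
python3 - <<'E'
from mv import *
import pickle
s,t=pickle.load(open("c0.pkl","rb"))
from fit import BOX,COVER,pose
for c,n in((s,"s"),(t,"t")):
    im=cv2.resize(c["image"],None,fx=8,fy=8,interpolation=cv2.INTER_CUBIC)
    for parts,p in((BOX,[.5352,.1272,.597]),(COVER,[.4869,-.1334,.537])):
        T=pose(p)
        for P in parts:
            q=(proj(c,P@T[0].T+T[1])+.5)*8-.5
            for i in range(8):
                for j in range(i):
                    if bin(i^j).count("1")==1: cv2.line(im,np.int32(q[i]),np.int32(q[j]),(0,255,0),1)
    for k,(u,v) in enumerate([(236,140),(228,196)] if n=="s" else [(178,147),(268,165)]):
        cv2.imwrite(f"pics/ov_{n}{k}.png",im[v*8:v*8+560,u*8:u*8+560])
a=[cv2.imread(f"pics/ov_{n}.png") for n in("s0","s1","t0","t1")]
cv2.imwrite("pics/ov.png",cv2.resize(np.vstack([np.hstack(a[:2]),np.hstack(a[2:])]),(600,600),interpolation=cv2.INTER_AREA))
print(w(-.058,0),delta([*w(-.058,0),.25],-.974))
E
```

```text
[0.4872325  0.09459449] (array([ 0.3429, -0.4246,  0.0033]), array([ 0.   ,  0.   , -9.068]))
```

View pics/ov.png

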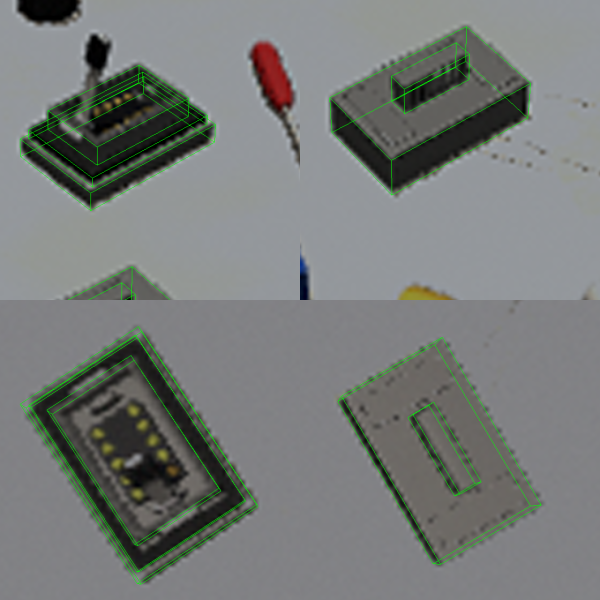

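The overlay matches both objects in both views. Next I move to the hinge side of the bar, high up, with the gripper shut.

Call:
step_arm(rows=[{"slide": [0.343,-0.425,0],"turn": [0,0,-9.07],"gripper": 0},{"slide": [0.343,-0.425,0],"turn": [0,0,-9.07],"gripper": 0},{"slide": [0.343,-0.425,0],"turn": [0,0,-9.07],"gripper": 0},{"slide": [0.343,-0.425,0],"turn": [0,0,-9.07],"gripper": 0},{"slide": [0.343,-0.425,0],"turn": [0,0,-9.07],"gripper": 0}])

```text
clock: 2.92
tcp_pos: [0.3142, 0.3834, 0.2535]
ee_rot: [-3.141, 0.0, -1.295]
force: [0.5, 0.7, 0.5]
width: 0.0254
```

```bash
python3 - <<'E'
from mv import *
print(st(),delta([*w(-.058,0),.25],-.974))
E
```

```text
{'clock': np.float64(2.9167), 'qpos': array([ 1.2920e+00, -2.4050e-01, -1.7520e-01,  2.0000e-04, -1.6356e+00,
        5.5440e-01]), 'tcp_pos': array([0.3142, 0.3834, 0.2535]), 'ee_rot': array([-3.1412e+00,  3.0000e-04, -1.2952e+00]), 'force': array([0.4909, 0.7481, 0.4923]), 'width': np.float64(0.0254)} (array([ 0.325 , -0.0879,  0.0034]), array([-4.000e-03,  3.000e-03, -3.068e+00]))
```

Call:
step_arm(rows=[{"slide": [0.325,-0.088,0],"turn": [0,0,-3.07],"gripper": 0},{"slide": [0.325,-0.088,0],"turn": [0,0,-3.07],"gripper": 0},{"slide": [0.325,-0.088,0],"turn": [0,0,-3.07],"gripper": 0},{"slide": [0.325,-0.088,0],"turn": [0,0,-3.07],"gripper": 0},{"slide": [0.325,-0.088,0],"turn": [0,0,-3.07],"gripper": 0}])

```text
clock: 3.33
tcp_pos: [0.4171, 0.2091, 0.2538]
ee_rot: [-3.14, 0.0, -0.979]
force: [1.2, 1.2, 0.5]
width: -0.0002
```

```bash
python3 - <<'E'
from mv import *
print(st(),delta([*w(-.058,0),.25],-.974))
E
```

```text
{'clock': np.float64(3.3333), 'qpos': array([ 8.9940e-01, -3.2240e-01, -2.4000e-01,  1.0000e-04, -1.6520e+00,
        1.2627e+00]), 'tcp_pos': array([0.4171, 0.2091, 0.2538]), 'ee_rot': array([-3.1404e+00,  3.0000e-04, -9.7950e-01]), 'force': array([1.2175, 1.1877, 0.4752]), 'width': np.float64(-0.0002)} (array([0.1341, 0.0057, 0.0038]), array([-0.012,  0.003, -0.052]))
```

Call:
step_arm(rows=[{"slide": [0.134,0.006,0.004],"turn": [0,0,-0.05],"gripper": 0},{"slide": [0.134,0.006,0.004],"turn": [0,0,-0.05],"gripper": 0},{"slide": [0.134,0.006,0.004],"turn": [0,0,-0.05],"gripper": 0},{"slide": [0.134,0.006,0.004],"turn": [0,0,-0.05],"gripper": 0},{"slide": [0.134,0.006,0.004],"turn": [0,0,-0.05],"gripper": 0}])

```text
clock: 3.75
tcp_pos: [0.4871, 0.0937, 0.249]
ee_rot: [3.141, -0.0, -0.98]
force: [-0.2, 0.1, 0.1]
width: 0.0003
```

```bash
python3 - <<'E'
from mv import *
print(st(),delta([*w(-.058,0),.127],-.974))
E
```

```text
{'clock': np.float64(3.75), 'qpos': array([ 5.9770e-01, -2.3930e-01, -1.8250e-01,  4.0000e-04, -1.6286e+00,
        1.5639e+00]), 'tcp_pos': array([0.4871, 0.0937, 0.249 ]), 'ee_rot': array([ 3.1406e+00, -4.0000e-04, -9.8000e-01]), 'force': array([-0.1615,  0.0814,  0.1105]), 'width': np.float64(0.0003)} (array([-0.0007, -0.0007,  0.122 ]), array([ 0.01 , -0.003, -0.057]))
```

Call:
step_arm(rows=[{"slide": [0,0,0.04],"turn": [0,0,0],"gripper": 0},{"slide": [0,0,0.08],"turn": [0,0,0],"gripper": 0},{"slide": [0,0,0.122],"turn": [0,0,0],"gripper": 0},{"slide": [0,0,0.122],"turn": [0,0,0],"gripper": 0},{"slide": [0,0,0.122],"turn": [0,0,0],"gripper": 0}])

```text
clock: 4.17
tcp_pos: [0.4852, 0.0964, 0.1265]
ee_rot: [3.138, -0.0, -0.974]
force: [0.4, -0.6, 2.0]
width: -0.0004
```

```bash
python3 - <<'E'
from mv import *
print(st(),delta([*w(-.058,0),.127],-.974))
s=bot.camera("side");t=bot.camera("top")
crop(s,220,110,80,80,7,"pics/b1.png");crop(t,175,140,80,80,7,"pics/b2.png")
cv2.imwrite("pics/b.png",cv2.resize(np.hstack([cv2.imread("pics/b1.png"),cv2.imread("pics/b2.png")]),(800,400)))
E
```

```text
{'clock': np.float64(4.1667), 'qpos': array([ 6.0490e-01, -2.2290e-01, -3.9180e-01,  5.0000e-04, -1.4058e+00,
        1.5625e+00]), 'tcp_pos': array([0.4852, 0.0964, 0.1265]), 'ee_rot': array([ 3.1376e+00, -5.0000e-04, -9.7410e-01]), 'force': array([ 0.3727, -0.631 ,  1.9828]), 'width': np.float64(-0.0004)} (array([ 0.0026, -0.0007, -0.0005]), array([ 0.038, -0.005, -0.001]))
```

View pics/b.png

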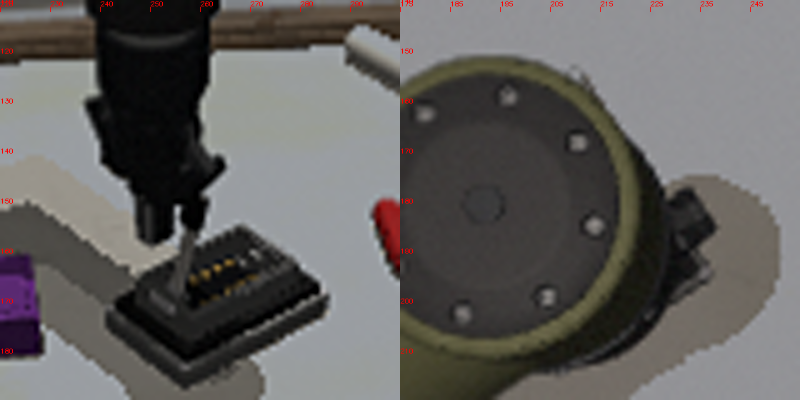

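Call:
step_arm(rows=[{"slide": [0.001,-0.01,0.001],"turn": [0,0,0],"gripper": 0},{"slide": [0.001,-0.018,0.002],"turn": [0,0,0],"gripper": 0},{"slide": [0.001,-0.025,0.003],"turn": [0,0,0],"gripper": 0},{"slide": [0.001,-0.032,0.004],"turn": [0,0,0],"gripper": 0},{"slide": [0.001,-0.039,0.005],"turn": [0,0,0],"gripper": 0}])

```text
clock: 4.68
tcp_pos: [0.5197, 0.1178, 0.1229]
ee_rot: [-3.141, -0.0, -0.975]
force: [-0.9, -0.4, -0.3]
width: 0.0002
```

Call:
step_arm(rows=[{"slide": [0,-0.005,0.004],"turn": [0,0,0],"gripper": 0},{"slide": [0,-0.01,0.008],"turn": [0,0,0],"gripper": 0},{"slide": [0,-0.014,0.012],"turn": [0,0,0],"gripper": 0},{"slide": [0,-0.018,0.016],"turn": [0,0,0],"gripper": 0},{"slide": [0,-0.018,0.016],"turn": [0,0,0],"gripper": 0}])

```text
clock: 5.1
tcp_pos: [0.5338, 0.1275, 0.1048]
ee_rot: [3.14, 0.0, -0.975]
force: [0.1, -0.3, 0.2]
width: 0.0001
```

```bash
python3 - <<'E'
from mv import *
print(st(),delta([*w(.01,0),.077],-.974))
s=bot.camera("side")
crop(s,220,110,80,80,7,"pics/b3.png")
E
```

```text
{'clock': np.float64(5.1), 'qpos': array([ 6.0040e-01, -6.0500e-02, -2.8630e-01, -4.0000e-04, -1.3471e+00,
        1.5660e+00]), 'tcp_pos': array([0.5338, 0.1275, 0.1048]), 'ee_rot': array([ 3.1395e+00,  4.0000e-04, -9.7530e-01]), 'force': array([ 0.0595, -0.2837,  0.1508]), 'width': np.float64(0.0001)} (array([ 0.001 , -0.011 ,  0.0277]), array([ 0.02 ,  0.004, -0.013]))
```

View pics/b3.png

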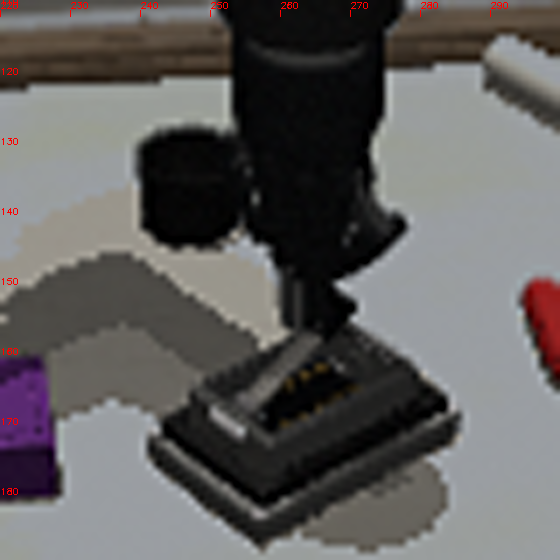

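The finger is on the pad near (266,155) and the bar has come about two-thirds of the way down. I'll keep following the arc.

Call:
step_arm(rows=[{"slide": [0.001,-0.004,0.007],"turn": [0,0,0],"gripper": 0},{"slide": [0.001,-0.008,0.014],"turn": [0,0,0],"gripper": 0},{"slide": [0.001,-0.011,0.019],"turn": [0,0,0],"gripper": 0},{"slide": [0.001,-0.013,0.023],"turn": [0,0,0],"gripper": 0},{"slide": [0.001,-0.014,0.025],"turn": [0,0,0],"gripper": 0}])

```text
clock: 5.57
tcp_pos: [0.546, 0.1344, 0.0801]
ee_rot: [3.14, 0.0, -0.975]
force: [0.1, -0.1, 0.1]
width: -0.0003
```

Call:
step_arm(rows=[{"slide": [0,0,0.001],"turn": [0,0,0],"gripper": 0},{"slide": [0,0,0.002],"turn": [0,0,0],"gripper": 0}])

```text
clock: 5.73
tcp_pos: [0.5462, 0.1345, 0.0792]
ee_rot: [3.141, -0.0, -0.975]
force: [-0.2, -0.6, 0.6]
width: 0.0002
```

Call:
step_arm(rows=[{"slide": [0,0,0.001],"turn": [0,0,0],"gripper": 0},{"slide": [0,0,0.002],"turn": [0,0,0],"gripper": 0},{"slide": [0,0,0.002],"turn": [0,0,0],"gripper": 0}])

```text
clock: 5.98
tcp_pos: [0.5463, 0.1345, 0.0781]
ee_rot: [-3.141, -0.0, -0.975]
force: [-2.7, -0.4, 2.4]
width: 0.0001
```

Call:
step_arm(rows=[{"slide": [0,0,0.001],"turn": [0,0,0],"gripper": 0},{"slide": [0,0,0.0015],"turn": [0,0,0],"gripper": 0},{"slide": [0,0,0.0015],"turn": [0,0,0],"gripper": 0}])

```text
clock: 6.23
tcp_pos: [0.5464, 0.1345, 0.0779]
ee_rot: [-3.14, -0.001, -0.975]
force: [-5.4, -0.5, 9.5]
width: -0.0003
```

```bash
python3 - <<'E'
from mv import *
print(st())
s=bot.camera("side")
crop(s,230,120,70,70,8,"pics/b4.png")
E
```

```text
{'clock': np.float64(6.2333), 'qpos': array([ 5.9850e-01, -8.7000e-03, -2.8660e-01,  7.0000e-04, -1.2917e+00,
        1.5680e+00]), 'tcp_pos': array([0.5464, 0.1345, 0.0779]), 'ee_rot': array([-3.1404e+00, -7.0000e-04, -9.7490e-01]), 'force': array([-5.3863, -0.5301,  9.4925]), 'width': np.float64(-0.0003)}
```

View pics/b4.png

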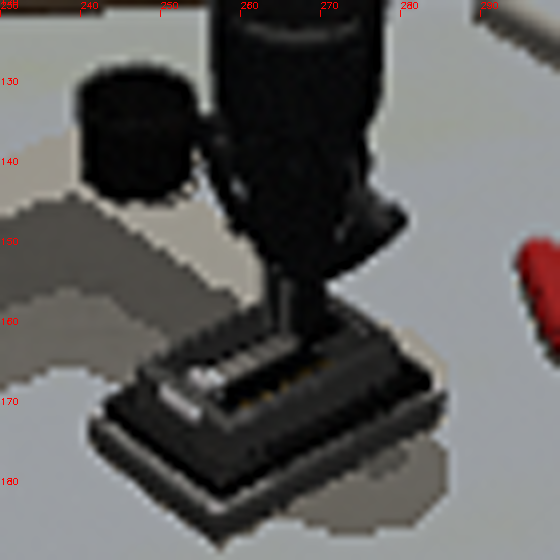

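The bar lies level in its catch: the tip stopped hard at z ≈ 0.056 under 9.5 N, which is the given height of the closed pad. I'll lift off and go to the cover.

Call:
step_arm(rows=[{"slide": [0,0,-0.03],"turn": [0,0,0],"gripper": 0},{"slide": [0,0,-0.07],"turn": [0,0,0],"gripper": 0},{"slide": [0,0,-0.1],"turn": [0,0,0],"gripper": 0.5},{"slide": [0,0,-0.1],"turn": [0,0,0],"gripper": 0.5}])

```text
clock: 6.62
tcp_pos: [0.549, 0.135, 0.1841]
ee_rot: [-3.13, -0.003, -0.975]
force: [0.3, -0.2, 1.2]
width: 0.0234
```

```bash
python3 - <<'E'
from mv import *
from fit import *
t=bot.camera("top"); s=bot.camera("side")
crop(s,230,120,70,70,8,"pics/b5.png")
ct=(t,268,163,68,70); cs=(s,228,196,60,48)
print("cover",fitp([.485,-.13,.5],COVER,[ct,cs]))
print(st(),delta([.4869,-.1334,.178],-1.034))
E
```

```text
cover (array([ 0.48683461, -0.13340542,  0.53637006]), np.float64(129.30721527826816))
{'clock': np.float64(6.7167), 'qpos': array([ 5.9830e-01, -5.6200e-02, -1.4840e-01, -1.0000e-04, -1.4748e+00,
        1.5679e+00]), 'tcp_pos': array([0.5468, 0.1349, 0.1776]), 'ee_rot': array([-3.1379e+00,  1.0000e-04, -9.7540e-01]), 'force': array([ 0.3394,  0.0562, -1.1828]), 'width': np.float64(0.0381)} (array([ 0.1886,  0.2001, -0.0012]), array([-0.035,  0.002,  0.56 ]))
```

View pics/b5.png

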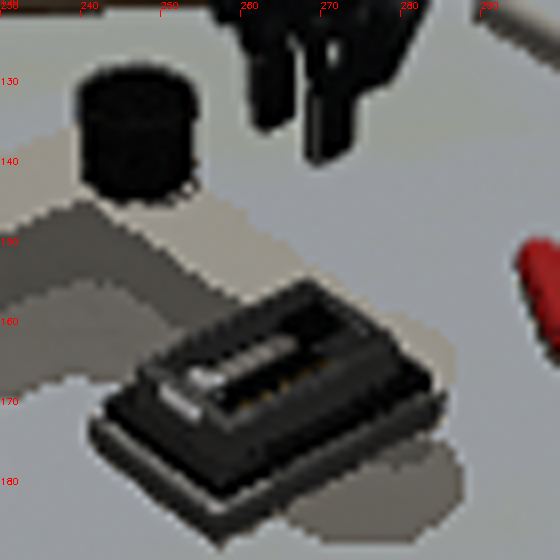

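The bar stays down, with the pad near (268,160). The refit puts the cover where it was. Next I move over it.

Call:
step_arm(rows=[{"slide": [0.189,0.2,0],"turn": [0,0,0.56],"gripper": 0.5},{"slide": [0.189,0.2,0],"turn": [0,0,0.56],"gripper": 0.5},{"slide": [0.189,0.2,0],"turn": [0,0,0.56],"gripper": 0.5},{"slide": [0.189,0.2,0],"turn": [0,0,0.56],"gripper": 0.5},{"slide": [0.189,0.2,0],"turn": [0,0,0.56],"gripper": 0.5}])

```text
clock: 7.13
tcp_pos: [0.4998, -0.0705, 0.1744]
ee_rot: [3.14, 0.001, -1.033]
force: [1.4, 0.1, 0.2]
width: 0.0422
```

```bash
python3 - <<'E'
from mv import *
print(st(),delta([.4869,-.1334,.178],-1.034))
E
```

```text
{'clock': np.float64(7.1333), 'qpos': array([ 2.5960e-01, -2.1180e-01, -2.9450e-01, -4.0000e-04, -1.4897e+00,
        1.8488e+00]), 'tcp_pos': array([ 0.4998, -0.0705,  0.1744]), 'ee_rot': array([ 3.1402e+00,  8.0000e-04, -1.0332e+00]), 'force': array([1.3707, 0.1218, 0.1659]), 'width': np.float64(0.0422)} (array([ 0.0475,  0.0433, -0.0035]), array([0.013, 0.008, 0.007]))
```

Call:
step_arm(rows=[{"slide": [0.047,0.043,0],"turn": [0,0,0],"gripper": 0.5},{"slide": [0.047,0.043,0],"turn": [0,0,0],"gripper": 0.5},{"slide": [0.047,0.043,0],"turn": [0,0,0],"gripper": 0.5},{"slide": [0.047,0.043,0.03],"turn": [0,0,0],"gripper": 0.5},{"slide": [0.047,0.043,0.03],"turn": [0,0,0],"gripper": 0.5}])

```text
clock: 7.55
tcp_pos: [0.4855, -0.131, 0.1398]
ee_rot: [3.136, 0.006, -1.036]
force: [-0.9, 0.4, -2.6]
width: 0.0428
```

```bash
python3 - <<'E'
from mv import *
print(st(),delta([.4869,-.1334,.066],-1.034))
s=bot.camera("side")
crop(s,210,165,80,75,8,"pics/c1.png")
E
```

```text
{'clock': np.float64(7.55), 'qpos': array([ 0.1357, -0.2001, -0.3467, -0.0032, -1.432 ,  1.9708]), 'tcp_pos': array([ 0.4855, -0.131 ,  0.1398]), 'ee_rot': array([ 3.1357,  0.006 , -1.0356]), 'force': array([-0.8802,  0.3797, -2.5752]), 'width': np.float64(0.0428)} (array([ 0.0032, -0.0004,  0.0738]), array([ 0.057,  0.057, -0.015]))
```

View pics/c1.png

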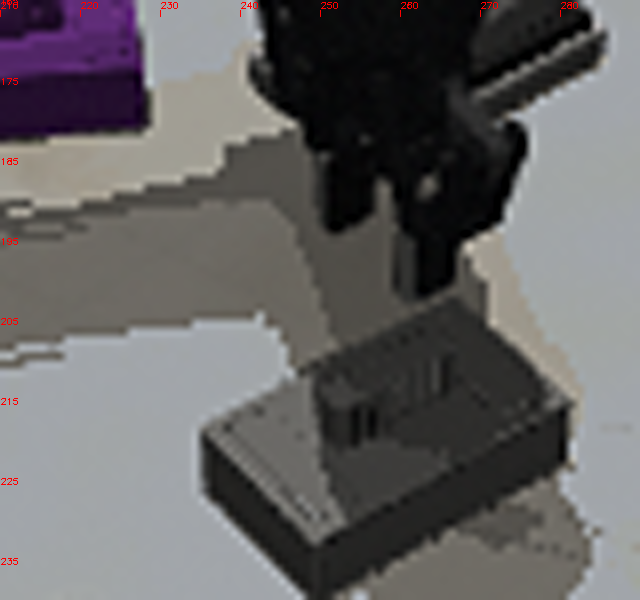

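Call:
step_arm(rows=[{"slide": [0,0,0.03],"turn": [0,0,0],"gripper": 0.5},{"slide": [0,0,0.05],"turn": [0,0,0],"gripper": 0.5},{"slide": [0,0,0.06],"turn": [0,0,0],"gripper": 0.5},{"slide": [0,0,0.06],"turn": [0,0,0],"gripper": 0.5},{"slide": [0,0,0.06],"turn": [0,0,0],"gripper": 0.5}])

```text
clock: 8.02
tcp_pos: [0.4885, -0.1313, 0.0867]
ee_rot: [3.141, -0.001, -1.033]
force: [0.1, 0.2, 0.4]
width: 0.0426
```

```bash
python3 - <<'E'
from mv import *
print(st(),delta([.4869,-.1334,.0645],-1.034))
E
```

```text
{'clock': np.float64(8.0167), 'qpos': array([ 1.3710e-01, -1.7150e-01, -4.2180e-01,  1.0000e-03, -1.3206e+00,
        1.9710e+00]), 'tcp_pos': array([ 0.4885, -0.1313,  0.0867]), 'ee_rot': array([ 3.1411e+00, -8.0000e-04, -1.0332e+00]), 'force': array([0.0672, 0.2489, 0.4322]), 'width': np.float64(0.0426)} (array([0.001 , 0.0025, 0.0222]), array([ 0.005, -0.008,  0.008]))
```

Call:
step_arm(rows=[{"slide": [0.001,0.002,0.011],"turn": [0,0,0],"gripper": 0.5},{"slide": [0.001,0.002,0.022],"turn": [0,0,0],"gripper": 0.5},{"slide": [0.001,0.002,0.022],"turn": [0,0,0],"gripper": 0.5}])

```text
clock: 8.27
tcp_pos: [0.4858, -0.133, 0.0616]
ee_rot: [3.14, 0.002, -1.034]
force: [0.1, -0.2, -1.0]
width: 0.0428
```

Call:
step_arm(rows=[{"slide": [0,0,0],"turn": [0,0,0],"gripper": 0},{"slide": [0,0,0],"turn": [0,0,0],"gripper": 0},{"slide": [0,0,0],"turn": [0,0,0],"gripper": 0},{"slide": [0,0,0],"turn": [0,0,0],"gripper": 0},{"slide": [0,0,0],"turn": [0,0,0],"gripper": 0}])

```text
clock: 8.68
tcp_pos: [0.4872, -0.1332, 0.0643]
ee_rot: [-3.141, -0.0, -1.034]
force: [-0.7, 1.2, 0.9]
width: 0.0151
```

Call:
step_arm(rows=[{"slide": [0,0,0],"turn": [0,0,0],"gripper": 0},{"slide": [0,0,0],"turn": [0,0,0],"gripper": 0},{"slide": [0,0,0],"turn": [0,0,0],"gripper": 0}])

```text
clock: 8.93
tcp_pos: [0.4872, -0.1332, 0.0643]
ee_rot: [-3.141, -0.001, -1.034]
force: [-1.5, 1.1, 2.7]
width: 0.0145
```

```bash
python3 - <<'E'
from mv import *
print(st())
s=bot.camera("side")
crop(s,210,165,80,75,8,"pics/c2.png")
E
```

```text
{'clock': np.float64(8.9333), 'qpos': array([ 1.3290e-01, -1.5750e-01, -4.5150e-01,  3.0000e-04, -1.2762e+00,
        1.9748e+00]), 'tcp_pos': array([ 0.4872, -0.1332,  0.0643]), 'ee_rot': array([-3.1412e+00, -5.0000e-04, -1.0339e+00]), 'force': array([-1.5216,  1.1318,  2.7388]), 'width': np.float64(0.0145)}
```

View pics/c2.png

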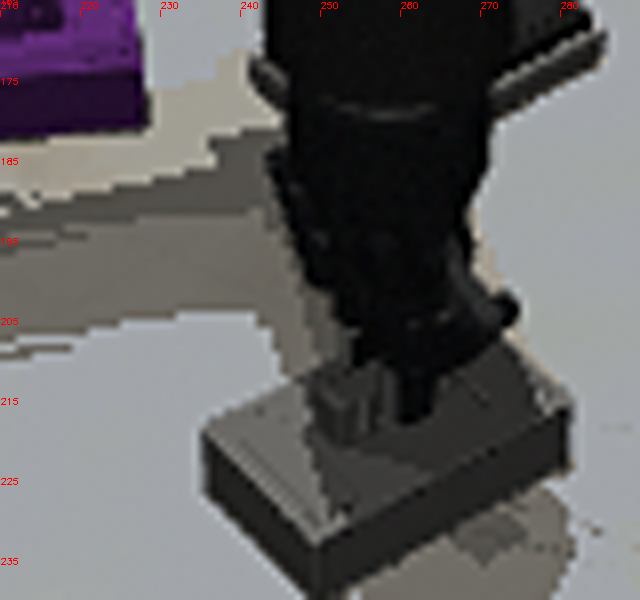

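Call:
step_arm(rows=[{"slide": [0,0,-0.015],"turn": [0,0,0],"gripper": 0},{"slide": [0,0,-0.04],"turn": [0,0,0],"gripper": 0},{"slide": [0,0,-0.07],"turn": [0,0,0],"gripper": 0},{"slide": [0,0,-0.1],"turn": [0,0,0],"gripper": 0},{"slide": [0,0,-0.1],"turn": [0,0,0],"gripper": 0}])

```text
clock: 9.4
tcp_pos: [0.4893, -0.1339, 0.1702]
ee_rot: [-3.135, -0.006, -1.034]
force: [0.8, -0.1, -1.0]
width: 0.0149
```

```bash
python3 - <<'E'
from mv import *
print(st(),delta([.5352,.1272,.165],-.974))
s=bot.camera("side")
crop(s,210,145,80,75,8,"pics/c3.png")
E
```

```text
{'clock': np.float64(9.4), 'qpos': array([ 0.1327, -0.2135, -0.3049,  0.0029, -1.4708,  1.9748]), 'tcp_pos': array([ 0.4893, -0.1339,  0.1702]), 'ee_rot': array([-3.1348, -0.0061, -1.0338]), 'force': array([ 0.8383, -0.0597, -0.9826]), 'width': np.float64(0.0149)} (array([-0.2008, -0.173 ,  0.0052]), array([-0.063, -0.06 , -0.571]))
```

View pics/c3.png

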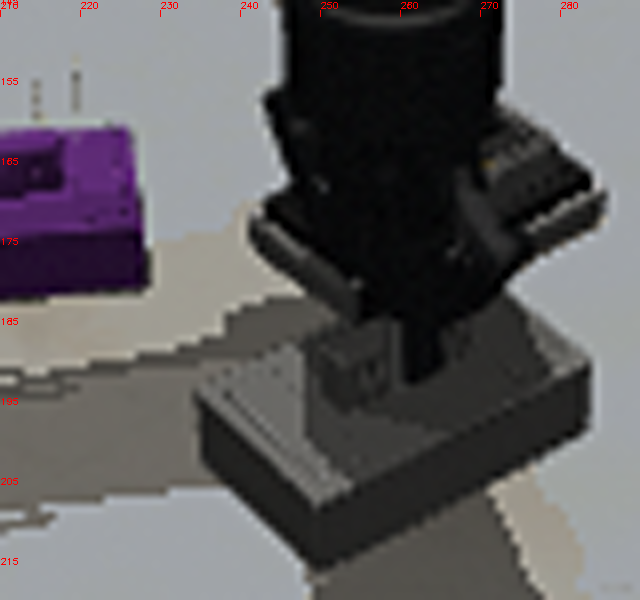

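The cover is lifted and hangs level. I carry it over the box in steps, with the lower edge near 0.1 m so it clears the rim.

Call:
step_arm(rows=[{"slide": [-0.03,-0.025,0],"turn": [0,0,-0.1],"gripper": 0},{"slide": [-0.06,-0.05,0],"turn": [0,0,-0.2],"gripper": 0},{"slide": [-0.09,-0.076,0],"turn": [0,0,-0.3],"gripper": 0},{"slide": [-0.12,-0.102,0],"turn": [0,0,-0.4],"gripper": 0},{"slide": [-0.15,-0.13,0],"turn": [0,0,-0.5],"gripper": 0}])

```text
clock: 9.87
tcp_pos: [0.521, 0.0639, 0.162]
ee_rot: [3.139, 0.001, -0.981]
force: [1.0, -0.4, -1.4]
width: 0.0148
```

Call:
step_arm(rows=[{"slide": [-0.02,-0.017,0],"turn": [0,0,-0.04],"gripper": 0},{"slide": [-0.035,-0.03,0],"turn": [0,0,-0.07],"gripper": 0},{"slide": [-0.045,-0.037,0],"turn": [0,0,-0.07],"gripper": 0},{"slide": [-0.045,-0.037,0],"turn": [0,0,-0.07],"gripper": 0},{"slide": [-0.045,-0.037,0],"turn": [0,0,-0.07],"gripper": 0}])

```text
clock: 10.28
tcp_pos: [0.5271, 0.12, 0.1625]
ee_rot: [3.139, 0.0, -0.974]
force: [-0.0, 0.1, -2.3]
width: 0.0144
```

```bash
python3 - <<'E'
from mv import *
print(st(),delta([.5352,.1272,.125],-.974))
E
```

```text
{'clock': np.float64(10.2833), 'qpos': array([ 5.9570e-01, -1.0830e-01, -2.2480e-01, -3.0000e-04, -1.4566e+00,
        1.5723e+00]), 'tcp_pos': array([0.5271, 0.12  , 0.1625]), 'ee_rot': array([ 3.1392e+00,  3.0000e-04, -9.7370e-01]), 'force': array([-0.0315,  0.0779, -2.343 ]), 'width': np.float64(0.0144)} (array([-0.0014, -0.0108,  0.0375]), array([0.022, 0.003, 0.003]))
```

Call:
step_arm(rows=[{"slide": [-0.001,-0.006,0],"turn": [0,0,0],"gripper": 0},{"slide": [-0.0014,-0.0108,0.01],"turn": [0,0,0],"gripper": 0},{"slide": [-0.0014,-0.0108,0.02],"turn": [0,0,0],"gripper": 0},{"slide": [-0.0014,-0.0108,0.032],"turn": [0,0,0],"gripper": 0},{"slide": [-0.0014,-0.0108,0.032],"turn": [0,0,0],"gripper": 0}])

```text
clock: 10.7
tcp_pos: [0.5342, 0.1264, 0.1274]
ee_rot: [3.136, 0.002, -0.975]
force: [-0.4, -0.8, -3.7]
width: 0.0148
```

Call:
step_arm(rows=[{"slide": [0,0,0],"turn": [0,0,0],"gripper": 0},{"slide": [0,0,0],"turn": [0,0,0],"gripper": 0}])

```text
clock: 10.87
tcp_pos: [0.5359, 0.127, 0.1319]
ee_rot: [3.141, -0.001, -0.974]
force: [0.1, 0.2, -2.3]
width: 0.0146
```

```bash
python3 - <<'E'
from mv import *
from fit import BOX,COVER,pose
print(st(),delta([.5352,.1272,.120],-.974))
o=bot.get_obs(); p=o["tcp_pos"]
for n,(u,v) in (("side",(225,120)),("top",(165,140))):
    c=bot.camera(n)
    im=cv2.resize(c["image"],None,fx=8,fy=8,interpolation=cv2.INTER_CUBIC); raw=im.copy()
    for parts,pp in((BOX,[.5352,.1272,.597,0]),(COVER,[p[0],p[1],o["ee_rot"][2]+np.pi/2,p[2]-.0643])):
        T=pose(pp)
        for P in parts:
            q=(proj(c,P@T[0].T+T[1])+.5)*8-.5
            for i in range(8):
                for j in range(i):
                    if bin(i^j).count("1")==1: cv2.line(im,np.int32(q[i]),np.int32(q[j]),(0,255,0),1)
    cv2.imwrite(f"pics/d_{n}.png",im[v*8:v*8+560,u*8:u*8+600])
    cv2.imwrite(f"pics/dr_{n}.png",raw[v*8:v*8+560,u*8:u*8+600])
E
```

```text
{'clock': np.float64(10.8667), 'qpos': array([ 5.9790e-01, -7.1200e-02, -2.4650e-01,  5.0000e-04, -1.3956e+00,
        1.5692e+00]), 'tcp_pos': array([0.5359, 0.127 , 0.1319]), 'ee_rot': array([ 3.1414e+00, -5.0000e-04, -9.7450e-01]), 'force': array([ 0.1407,  0.1597, -2.3182]), 'width': np.float64(0.0146)} (array([-0.0005,  0.0005,  0.0119]), array([ 0.002, -0.005, -0.005]))
```

View pics/d_side.png

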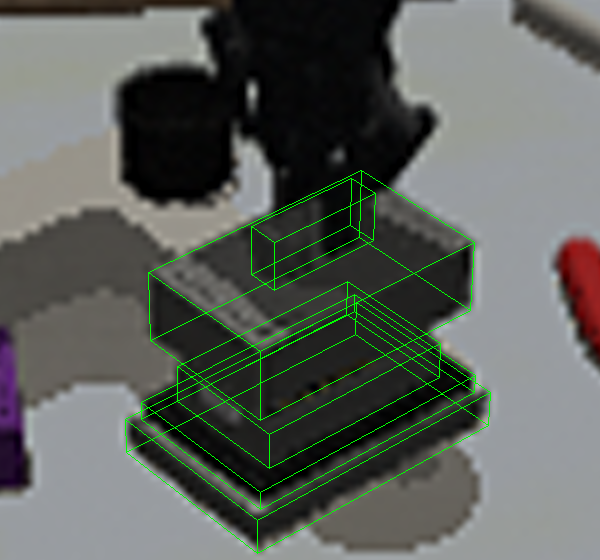

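View pics/d_top.png

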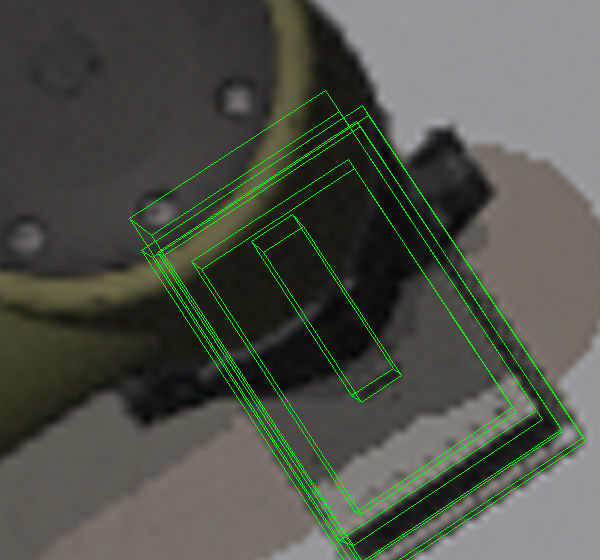

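The commanded cover model lies on the real cover in both views, with the edges matching at (149,273), (473,242) and (260,419) in the side crop. I lower it on to the neck and watch the force.

Call:
step_arm(rows=[{"slide": [-0.0005,0.0005,0.006],"turn": [0,0,0],"gripper": 0},{"slide": [-0.0005,0.0005,0.011],"turn": [0,0,0],"gripper": 0},{"slide": [-0.0005,0.0005,0.015],"turn": [0,0,0],"gripper": 0},{"slide": [-0.0005,0.0005,0.015],"turn": [0,0,0],"gripper": 0}])

```text
clock: 11.3
tcp_pos: [0.5345, 0.1273, 0.1153]
ee_rot: [3.139, 0.001, -0.974]
force: [-0.2, -1.1, -2.7]
width: 0.0151
```

Call:
step_arm(rows=[{"slide": [0,0,0.002],"turn": [0,0,0],"gripper": 0},{"slide": [0,0,0.004],"turn": [0,0,0],"gripper": 0},{"slide": [0,0,0.004],"turn": [0,0,0],"gripper": 0}])

```text
clock: 11.55
tcp_pos: [0.535, 0.1275, 0.1124]
ee_rot: [3.141, 0.0, -0.974]
force: [0.2, -0.6, -1.5]
width: 0.0146
```

Call:
step_arm(rows=[{"slide": [0,0,0.001],"turn": [0,0,0],"gripper": 0},{"slide": [0,0,0.002],"turn": [0,0,0],"gripper": 0},{"slide": [0,0,0.003],"turn": [0,0,0],"gripper": 0},{"slide": [0,0,0.003],"turn": [0,0,0],"gripper": 0}])

```text
clock: 11.88
tcp_pos: [0.5351, 0.1274, 0.1096]
ee_rot: [3.141, -0.0, -0.974]
force: [0.1, -0.6, -2.1]
width: 0.0144
```

Call:
step_arm(rows=[{"slide": [0,0,0.001],"turn": [0,0,0],"gripper": 0},{"slide": [0,0,0.002],"turn": [0,0,0],"gripper": 0},{"slide": [0,0,0.002],"turn": [0,0,0],"gripper": 0}])

```text
clock: 12.13
tcp_pos: [0.5354, 0.1276, 0.1081]
ee_rot: [-3.141, -0.0, -0.974]
force: [0.8, -1.0, -2.6]
width: 0.0147
```

Call:
step_arm(rows=[{"slide": [0,0,0.001],"turn": [0,0,0],"gripper": 0},{"slide": [0,0,0.002],"turn": [0,0,0],"gripper": 0},{"slide": [0,0,0.002],"turn": [0,0,0],"gripper": 0}])

```text
clock: 12.38
tcp_pos: [0.5359, 0.1277, 0.1077]
ee_rot: [-3.139, -0.001, -0.974]
force: [-0.9, 0.4, 5.0]
width: 0.0148
```

Call:
step_arm(rows=[{"slide": [0,0,0.001],"turn": [0,0,0],"gripper": 0},{"slide": [0,0,0.0015],"turn": [0,0,0],"gripper": 0},{"slide": [0,0,0.0015],"turn": [0,0,0],"gripper": 0}])

```text
clock: 12.63
tcp_pos: [0.5363, 0.1277, 0.1074]
ee_rot: [-3.138, -0.002, -0.974]
force: [-3.4, -0.0, 10.3]
width: 0.0147
```

Call:
step_arm(rows=[{"slide": [0,0,0.0005],"turn": [0,0,0],"gripper": 0},{"slide": [0,0,0.001],"turn": [0,0,0],"gripper": 0},{"slide": [0,0,0.001],"turn": [0,0,0],"gripper": 0}])

```text
clock: 12.88
tcp_pos: [0.5365, 0.1277, 0.107]
ee_rot: [-3.137, -0.002, -0.974]
force: [-3.5, 0.4, 12.7]
width: 0.0147
```

```bash
cat > look.py <<'E'
from mv import *
from fit import BOX,COVER,pose
import sys
print(st())
o=bot.get_obs(); p=o["tcp_pos"]
for n,(u,v) in (("side",(225,120)),):
    c=bot.camera(n)
    im=cv2.resize(c["image"],None,fx=8,fy=8,interpolation=cv2.INTER_CUBIC); raw=im.copy()
    for parts,pp in((BOX[:1],[.5352,.1272,.597,0]),(COVER,[p[0],p[1],o["ee_rot"][2]+np.pi/2,p[2]-.0643])):
        T=pose(pp)
        for P in parts:
            q=(proj(c,P@T[0].T+T[1])+.5)*8-.5
            for i in range(8):
                for j in range(i):
                    if bin(i^j).count("1")==1: cv2.line(im,np.int32(q[i]),np.int32(q[j]),(0,255,0),1)
    a=np.hstack([x[v*8:v*8+560,u*8:u*8+560] for x in(im,raw)])
    cv2.imwrite(sys.argv[1],cv2.resize(a,(800,400),interpolation=cv2.INTER_AREA))
E
python3 look.py pics/e1.png
```

```text
{'clock': np.float64(12.8833), 'qpos': array([ 0.5994, -0.0605, -0.2831,  0.0023, -1.344 ,  1.568 ]), 'tcp_pos': array([0.5365, 0.1277, 0.107 ]), 'ee_rot': array([-3.1374e+00, -2.2000e-03, -9.7360e-01]), 'force': array([-3.4984,  0.3911, 12.6818]), 'width': np.float64(0.0147)}
```

View pics/e1.png

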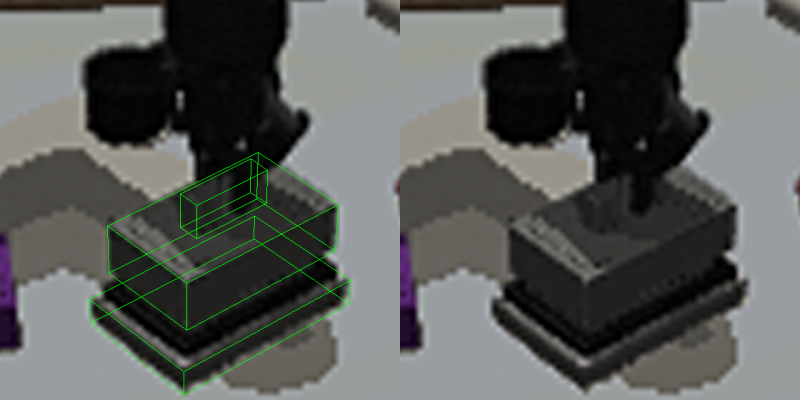

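Call:
step_arm(rows=[{"slide": [0,0.0005,0.0005],"turn": [0,0,0],"gripper": 0},{"slide": [0,0.001,0.001],"turn": [0,0,0],"gripper": 0},{"slide": [0,0.001,0.001],"turn": [0,0,0],"gripper": 0}])

```text
clock: 13.18
tcp_pos: [0.5361, 0.1272, 0.1064]
ee_rot: [-3.136, -0.003, -0.974]
force: [-2.1, -0.3, 12.3]
width: 0.0146
```

Call:
step_arm(rows=[{"slide": [0,0,0.0005],"turn": [0,0,0],"gripper": 0},{"slide": [0,0,0.001],"turn": [0,0,0],"gripper": 0},{"slide": [0,0,0.001],"turn": [0,0,0],"gripper": 0}])

```text
clock: 13.43
tcp_pos: [0.5362, 0.1271, 0.1054]
ee_rot: [-3.136, -0.003, -0.974]
force: [-2.2, -0.9, 11.6]
width: 0.0143
```

Call:
step_arm(rows=[{"slide": [0,0.0003,0.0007],"turn": [0,0,0],"gripper": 0},{"slide": [0,0.0005,0.0015],"turn": [0,0,0],"gripper": 0},{"slide": [0,0.0005,0.0015],"turn": [0,0,0],"gripper": 0}])

```text
clock: 13.68
tcp_pos: [0.5354, 0.1268, 0.1025]
ee_rot: [-3.137, -0.002, -0.974]
force: [1.6, -1.5, 4.3]
width: 0.0147
```

Call:
step_arm(rows=[{"slide": [0,0,0.0007],"turn": [0,0,0],"gripper": 0},{"slide": [0,0,0.0015],"turn": [0,0,0],"gripper": 0},{"slide": [0,0,0.0015],"turn": [0,0,0],"gripper": 0}])

```text
clock: 13.93
tcp_pos: [0.5341, 0.1273, 0.0969]
ee_rot: [-3.14, 0.001, -0.975]
force: [7.5, 3.7, -8.3]
width: 0.0144
```

Call:
step_arm(rows=[{"slide": [0,0,0.001],"turn": [0,0,0],"gripper": 0},{"slide": [0,0,0.002],"turn": [0,0,0],"gripper": 0},{"slide": [0,0,0.002],"turn": [0,0,0],"gripper": 0}])

```text
clock: 14.18
tcp_pos: [0.5334, 0.1271, 0.0947]
ee_rot: [3.14, 0.001, -0.974]
force: [4.1, 3.9, -8.1]
width: 0.0149
```

Call:
step_arm(rows=[{"slide": [0,0,0.001],"turn": [0,0,0],"gripper": 0},{"slide": [0,0,0.002],"turn": [0,0,0],"gripper": 0},{"slide": [0,0,0.002],"turn": [0,0,0],"gripper": 0}])

```text
clock: 14.43
tcp_pos: [0.5337, 0.1267, 0.0944]
ee_rot: [3.141, 0.0, -0.974]
force: [0.3, 2.7, -1.6]
width: 0.015
```

Call:
step_arm(rows=[{"slide": [0,-0.0005,0.001],"turn": [0,0,0],"gripper": 0},{"slide": [0,-0.0005,0.002],"turn": [0,0,0],"gripper": 0},{"slide": [0,-0.0005,0.002],"turn": [0,0,0],"gripper": 0}])

```text
clock: 14.68
tcp_pos: [0.5341, 0.1266, 0.0928]
ee_rot: [3.141, -0.0, -0.974]
force: [-3.7, 0.6, 4.0]
width: 0.0148
```

Call:
step_arm(rows=[{"slide": [0,0,0.001],"turn": [0,0,0],"gripper": 0},{"slide": [0,0,0.001],"turn": [0,0,0],"gripper": 0},{"slide": [0,0,0.001],"turn": [0,0,0],"gripper": 0}])

```text
clock: 14.93
tcp_pos: [0.5342, 0.1266, 0.0921]
ee_rot: [3.141, -0.001, -0.974]
force: [-5.5, -0.6, 6.6]
width: 0.0149
```

Call:
step_arm(rows=[{"slide": [0,0.0005,0.0007],"turn": [0,0,0],"gripper": 0},{"slide": [0,0.0005,0.0012],"turn": [0,0,0],"gripper": 0},{"slide": [0,0.0005,0.0012],"turn": [0,0,0],"gripper": 0},{"slide": [0,0.0005,0.0012],"turn": [0,0,0],"gripper": 0}])

```text
clock: 15.27
tcp_pos: [0.5342, 0.1266, 0.0915]
ee_rot: [-3.141, -0.001, -0.974]
force: [-4.8, 0.8, 7.6]
width: 0.0152
```

```bash
python3 look.py pics/f1.png; python3 - <<'E'
from mv import *
R=np.array([[np.cos(BYAW),np.sin(BYAW)],[-np.sin(BYAW),np.cos(BYAW)]])
o=bot.get_obs(); print("box xy mm",R@(o["tcp_pos"][:2]-BOXP)*1e3, "edge",o["tcp_pos"][2]-.0643,o["force"])
t=bot.camera("top"); cv2.imwrite("pics/f2.png",t["image"])
E
```

```text
{'clock': np.float64(15.2667), 'qpos': array([ 5.9920e-01, -5.4800e-02, -3.0600e-01,  7.0000e-04, -1.3187e+00,
        1.5681e+00]), 'tcp_pos': array([0.5342, 0.1266, 0.0915]), 'ee_rot': array([-3.1407e+00, -7.0000e-04, -9.7410e-01]), 'force': array([-4.8342,  0.7656,  7.5742]), 'width': np.float64(0.0152)}
box xy mm [-1.21123317  0.07784966] edge 0.02718209730168368 [-5.56950728  1.15346858  8.06905666]
```

View pics/f1.png

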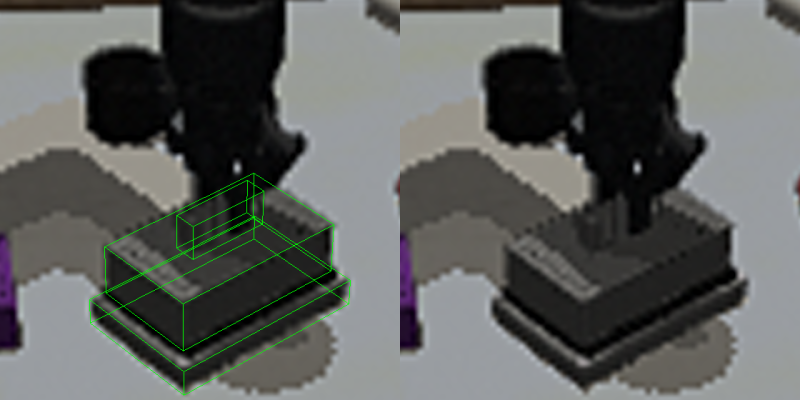

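View pics/f2.png

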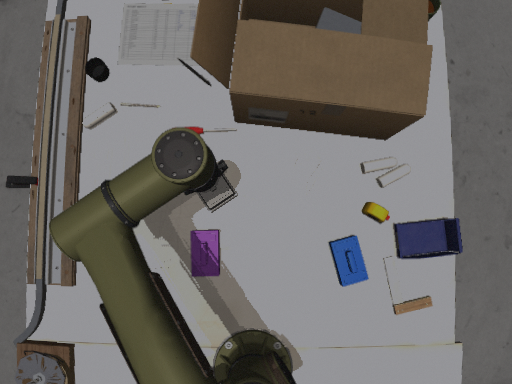

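The side view shows the cover seated and level on the seal. The model outline fits it, so the grip has not slipped, and nothing else was moved. One more hold to check that it is steady.

Call:
step_arm(rows=[{"slide": [0,0,0.0003],"turn": [0,0,0],"gripper": 0},{"slide": [0,0,0.0003],"turn": [0,0,0],"gripper": 0},{"slide": [0,0,0.0003],"turn": [0,0,0],"gripper": 0},{"slide": [0,0,0.0003],"turn": [0,0,0],"gripper": 0}])

```text
clock: 15.7
tcp_pos: [0.5342, 0.1266, 0.0913]
ee_rot: [-3.141, -0.001, -0.974]
force: [-5.9, 0.4, 7.7]
width: 0.0149
```

```bash
python3 - <<'E'
from mv import *
print(st()); print(bot.close_job()); print(st())
E
```

```text
{'clock': np.float64(15.7), 'qpos': array([ 5.9920e-01, -5.4700e-02, -3.0630e-01,  8.0000e-04, -1.3184e+00,
        1.5681e+00]), 'tcp_pos': array([0.5342, 0.1266, 0.0913]), 'ee_rot': array([-3.1408e+00, -8.0000e-04, -9.7410e-01]), 'force': array([-5.8805,  0.36  ,  7.7242]), 'width': np.float64(0.0149)}
the job is handed in; nothing more can be done
None
the job is handed in; nothing more can be done
```

The terminal box is closed and the job is handed in at 15.7 s, with the hand still gripping the cover and pressing it into the seal. No verdict was reported.

- **Bar:** I pushed it down with the shut fingers until it stopped hard under 9.5 N. The fingertip was then at z = 55.9 mm, against the given 56 mm, and a picture taken after lifting off showed it still level.
- **Cover:** I gripped the grey cover by its web, not the blue or purple ones, and lowered it straight over the neck. The catches resisted with up to about 13 N at the wrist, then the force dropped and they pulled the cover down on to the seal.
- **Final state:** The lower edge is about 27 mm above the box's underside (27.0 mm worked out from the tool height). The cover is centred within about 1.2 mm and level within 0.001 rad, as given by the tool pose.
- **Pressing force:** The wrist reads 7.7 N upward. With the cover's weight, that makes about 10 N on the seal.
- **Bystanders:** None were touched. In the last top picture the tape measure and screwdriver were where they started; the arm hid the end cap there, but the side view showed it in place.

The wrist also showed a steady sideways force of about 6 N that I did not remove. The two cameras had differed by up to 4 mm on the box's y position at the start. I used the top camera's value, and the cover went on without jamming.

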